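Hook a pedal return spring onto its anchor post with a spring puller

TASK

Take the orange-handled spring puller from its stand, put its tip into the red pull eye of the return spring, stretch the spring past the anchor post and let the hook settle fully home round the post, then put the puller back upright in its stand. The post is clamped anywhere along its slot, so feel your way: ease the spring out no further than a light touch on the yellow bumper behind the post (pushing that back more than 3 mm over-stretches the spring), do not force the hook sideways against the post, and never handle the spring with the fingers. Leave the jars and the dropper bottle alone.

Things in the scene. Friction and masses are not known exactly. Their poses are not given: they have to be found in the camera images.
- station: Pedal return unit: grey base plate 280 x 90 x 10 mm fixed to the table; origin at the centre of its underside; x runs along the plate from the spring's pivot pin towards post and bumper, y across the plate, z up. The pivot pin (17 mm head, top 50 mm above the table) is at x = -105 mm, y = 0; the extension spring lies level, its wire 40 mm above the table.
- slot_mid (a point): Middle of the post's slot on the plate's top. The anchor post (steel, 10 mm diameter, 15.6 mm head, top 51 mm above the table) stands on a dark clamp block (30 mm wide in the plate's y, top 22 mm above the table) anywhere within 22 mm either way of this point along the plate's x, at the plate's y = 0. The post's place is not measured: feel or see it.
- bumper (a joint): How far the yellow sprung bumper plate is pushed back in m, 0 = at rest; 2.3 N start force plus 1.5 N per mm; more than 0.003 means an over-stretched spring. It rides on the post's clamp block, so its place is as unknown as the post's: its face is 21.5 mm beyond the post's axis in the plate's x, from y = -17 to +37 mm, top 50 mm above the table.
- bow_centre (a point): Centre of the hook's round bow (5 mm wire, inner radius 6.5 mm, front outside 11.5 mm beyond this point; lip on its -y side reaching 4.5 mm back), open to the plate's -y and back to the pivot. It comes from the post's +y side: with this point 10 mm further out than the post (front just touching the bumper) move it to -y until in line with the post, then let it back till the bow hangs on the post.
- spring_end (a joint): stretch of the spring in m, 0 = slack, unhooked length (bow centre 125 mm from the pivot pin axis), up to 0.095; pull in N = 150 x (stretch in m + 0.010). When hooked home it reads between 0.017 and 0.063, depending on where the post is.
- spring_swing (a joint): angle in rad of the spring about its pivot pin, 0 = along the plate's x, positive towards the plate's +y; light friction only. At the start 0.14 to 0.32; about 0 when hooked home.
- pull_eye (a point): centre of the red pull eye beside the hook, a level ring of 4 mm wire with a free inside diameter of 15 mm, 40 mm above the table. In the spring's own frame (x along the spring outwards, y to the left) it lies 2 mm back and 20.5 mm to the left of the bow's centre, so 123 mm from the pivot pin along the spring when slack.
- puller_grip (a point): centre of the orange handle (18 x 18 x 50 mm, upright, sides along its x and y) of the spring puller, 90 g. Below the handle a 25 mm collar, underside 30 mm below this point, then a 6 mm round shank ending in an 8.4 mm ball; its tip is 72 mm below this point.
- puller_tip (a point): lowest point of the puller's ball tip, on its axis.
- stand_mouth (a point): centre of the upper rim of the grey puller stand (44 mm across, bore 18 mm, rim 54 mm above the table); the puller hangs upright in it with the collar resting on the rim, its tip 42 mm below the rim.
- jar_yellow: small jar with a yellow cap, 50 x 50 x 77 mm, bystander; origin at its underside.
- jar_green: small jar with a green cap, 50 x 50 x 77 mm, bystander; origin at its underside.
- dropper: brown dropper bottle, 33 x 34 x 102 mm, bystander; origin at its underside.

How it is judged:
By the outcome, as a careful person would: the job done as asked, in the order asked, and still so for the second after the job is handed in, with the robot touching nothing.
It also fails if it takes over 72 s, if anything falls off the work surface, if the arm or the gripper's body presses on something with over 40 N, if the wrist force passes 120 N, or if a joint passes its speed limit or range.

ROBOT

A 7-joint arm with a two-finger parallel gripper is mounted at the origin on the work surface; the furniture and walls round the work are solid. World frame = base frame: x ahead of the robot, y to its left, z up, the work surface at z = 0. Lengths are in m, angles in degrees, forces in N, time in s.
With the tool pointing down it reaches from about 0.425 to 0.875 m from the base axis. Payload 4.7 kg.
Tool frame: the origin (TCP) lies midway between the tips of the shut fingers; the grasp point (between the pads) lies 19 mm behind it; z points along the fingers, y is the direction in which the jaws open and shut (so a half turn about z gives the same grasp; the last joint's range is limited). The gripper opens to 87 mm and grips with 3 to 60 N. Pads are 19 mm wide; open, the fingers measure 117 mm over their backs; the gripper's body (75 mm by 190 mm) begins 51 mm behind the grasp point.
Start: joints at [-72.416, 18.392, -4.016, 83.108, 1.295, 78.541, -3.26], TCP at [0.188, 0.622, 0.223] pointing down, gripper open.
Joint ranges: [-163.93, 163.93], [-17.29, 119.83], [-79.2, 71.16], [3.27, 140.29], [-89.18, 269.18], [5.43, 117.66], [-154.24, 154.24]. Speed limits (degrees/s): [147.25, 147.25, 180, 180, 180, 180, 180].

INTERFACE

Orientations are given as [roll, pitch, yaw] about the fixed x, y, z axes, in that order (R = Rz(yaw) Ry(pitch) Rx(roll)).
In Python, from cell import env gives the robot as it stands. The module is installed in compiled form; this text tells all that it offers.
- The arm moves only by the tool servo_tool, never from a script. Its argument "plan" is a list of rows, each a list of 3 entries, a list of its own where there are three numbers: the opening, from 0 (shut) to 1 (fully open), then the shift along the tool's x, y, z in cm, then the turn, a rotation vector about the tool's x, y, z in degrees. A call has 1 to 20 rows; each row shifts and turns the pose as measured when the row begins, along the tool's axes as they then stand; what a row does not reach is not made up. A row lasts 1/12 s, in which the tool goes at most 41.7 mm and 7.16 degrees, less where a joint would pass 70% of its speed; a pose out of reach is approached as far as the arm can. A call is refused whole if a number of a shift passes 4.17 or a number of a turn 7.16, either way. A call with a gripper value outside its range is refused whole. The fingers move at their own pace and stop on an object; "force" is the grip in N (left out, the last holds). Time passes only in rows, so rows that do not move let the fingers close. It gives the time, the measured TCP pose, the force and the opening at its end, in the units of the state.
- env.get_obs(): the state, without advancing time (a new reading comes with each control period).
- env.read_camera(name): name is "scene" or "side" or "wrist"; returns a dict with "image" (384x512x3 uint8, blue, green, red), "fx", "fy", "cx", "cy" (pixels), "rvec" (rotation vector, rad) and "tvec" (3), from world to camera coordinates, as OpenCV has them; the wrist camera has in their place "T_tool_cam" (4x4, takes a point from camera to tool coordinates, whose origin is the TCP and whose axes are the flange's). Camera axes: x right, y down, z forward; pixel columns grow to the right and rows downward; lengths in m; the calibration is good to about 2 mm. The wrist camera is an equidistant fisheye: a pixel r from the principal point sees the ray r / f radians off the axis. A picture is of the moment at which its call begins: read the wrist's pose just before it. There is no depth.
- env.sign_off(): hands the job in, once; it reports no verdict.
The state is a dict: "time_s": time; "qpos": joint angles; "joint_velocities": joint speeds; "effort": joint torques, N m; "tool_pos": TCP position; "tool_rot": TCP orientation; "force": force on the tool from outside, world axes, zero at the start; "wrist_torque": the same for the moment, N m; "grip_width": finger opening in m.
Only numpy, scipy, OpenCV 4.12 (cv2) and the standard library are available. Lean on these libraries where they do the work, as an engineer would, in place of code of your own. Each camera call takes 0.05 s, during which the arm holds its last target. There are 200 camera calls.

## Working session

There is one attempt and no reset: what is moved stays moved. The work goes in short steps, Python scripts to look and compute and a tool call to move; the robot and the scene stay as the last step left them, time stands still between calls to the robot, and variables do not carry over. Pictures are saved under pics/ and viewed, about 8 in all and at most 12, crops included, and the job is handed in when it is done.

Besides the shell and the picture viewer there is one more tool, called after "Call:" as a command line: name --argument value ..., lists and objects as JSON in quotes. servo_tool: Moves the arm, as the interface text tells. Its arguments: {"type":"object","properties":{"plan":{"type":"array"},"force":{"type":"number"}},"required":["plan"]}

```bash
mkdir -p pics
cat > h.py <<'E'
import numpy as np, cv2
from cell import env
def save(name,fn):
    c=env.read_camera(name); cv2.imwrite('pics/'+fn+'.png',c['image']); 
    np.save('pics/'+fn+'.npy',{k:v for k,v in c.items()},allow_pickle=True); return c
def load(fn): return np.load('pics/'+fn+'.npy',allow_pickle=True).item()
def ray(c,u,v):
    R=cv2.Rodrigues(np.array(c['rvec'],float))[0]; t=np.array(c['tvec'],float).ravel()
    d=R.T@np.array([(u-c['cx'])/c['fx'],(v-c['cy'])/c['fy'],1.]); return -R.T@t,d
def onz(c,u,v,z):
    o,d=ray(c,u,v); return o+d*(z-o[2])/d[2]
def proj(c,p):
    R=cv2.Rodrigues(np.array(c['rvec'],float))[0]; q=R@np.array(p,float)+np.array(c['tvec'],float).ravel()
    return np.array([c['fx']*q[0]/q[2]+c['cx'],c['fy']*q[1]/q[2]+c['cy']])
def tri(c1,p1,c2,p2):
    o1,d1=ray(c1,*p1);o2,d2=ray(c2,*p2)
    s=np.linalg.lstsq(np.c_[d1,-d2],o2-o1,rcond=None)[0]
    a=o1+s[0]*d1;b=o2+s[1]*d2; return (a+b)/2,np.linalg.norm(a-b)
E
python3 - <<'E'
from h import *
o=env.get_obs()
for k,v in o.items(): print(k,np.round(v,4) )
a=save('scene','s0');b=save('side','d0')
for c in(a,b):print(-cv2.Rodrigues(np.array(c['rvec'],float))[0].T@np.array(c['tvec']).ravel(),c['fx'])
E
```

```text
time_s 0.0
qpos [-72.4153  18.4358  -4.0153  83.1752   1.2958  78.541   -3.2591]
joint_velocities [ 0.0276  0.0261  0.0051 -0.0057  0.0472  0.011  -0.0191]
effort [-6.00000e-04 -4.91273e+01 -4.04500e-01 -3.12550e+01 -6.40000e-02
  4.32000e-02  2.00000e-04]
tool_pos [0.1875 0.6218 0.2215]
tool_rot [-1.798933e+02  6.700000e-03  1.632260e+02]
force [-0.2     0.2986 -0.6305]
wrist_torque [-0.0316 -0.0346  0.0431]
grip_width 0.0871
[ 0.00625005 -0.671889    1.0810588 ] 470.246094105258
[ 1.2361392  -0.41802103  0.88261771] 476.1170010659632
```

View pics/s0.png

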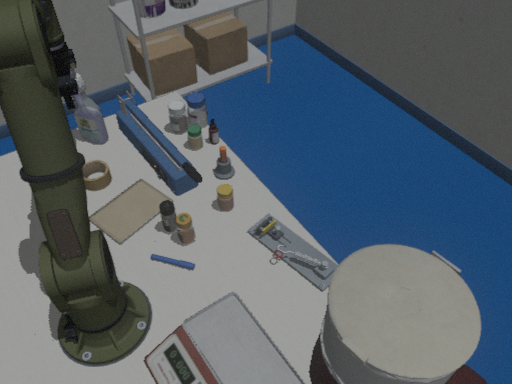

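View pics/d0.png

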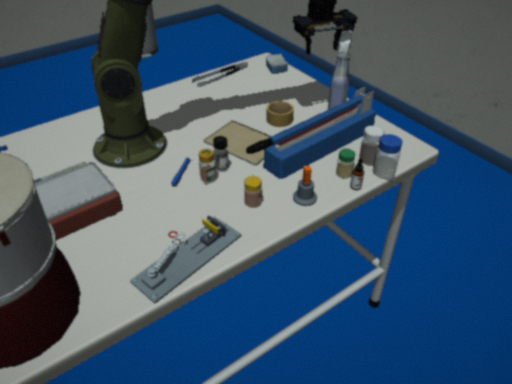

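The scene view shows the plate round (293,250) and the puller at (223,160). In the side view they are at (187,258) and (306,185). The bumper is on the plate's far end and the red eye is near (277,257) in the scene view. Next I'll zoom in.

Run:
```python
from h import *
a=load('s0');b=load('d0')
A=cv2.resize(a['image'][205:295,240:345],None,fx=7,fy=7,interpolation=cv2.INTER_CUBIC)[:, :735]
B=cv2.resize(b['image'][205:305,125:250],None,fx=6,fy=6,interpolation=cv2.INTER_CUBIC)
def grid(I,f,x0,y0):
    for k in range(0,I.shape[1],10*f): cv2.line(I,(k,0),(k,6),(0,0,255),1);cv2.putText(I,str(x0+k//f),(k,16),0,.35,(0,0,255),1)
    for k in range(0,I.shape[0],10*f): cv2.line(I,(0,k),(6,k),(0,0,255),1);cv2.putText(I,str(y0+k//f),(8,k+4),0,.35,(0,0,255),1)
grid(A,7,240,205);grid(B,6,125,205)
A=A[:600];cv2.imwrite('pics/zA.png',A[:600]);cv2.imwrite('pics/zB.png',B)
```

```text
(no output)
```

View pics/zA.png

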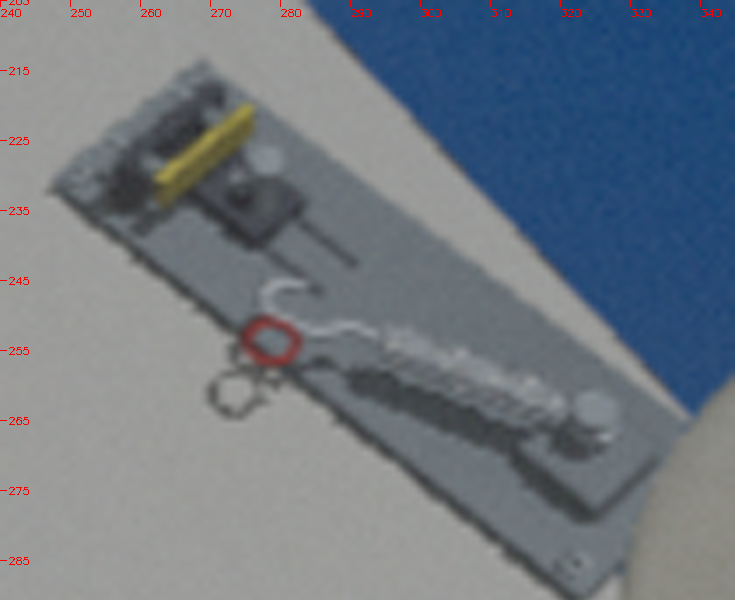

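View pics/zB.png

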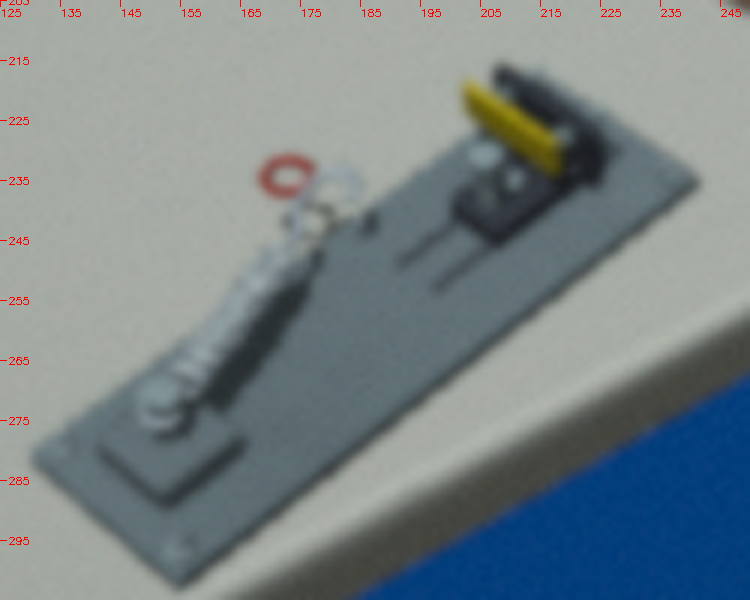

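The zooms show these pixels (scene / side):

| Feature | Scene | Side |
|---|---|---|
| Eye | (278.7,253.7) | (172.8,234.3) |
| Post head | (278,228) | (206,230.7) |
| Pivot head | (325,263.3) | (151.5,271) |

The plate's left and right corners are clear in both. Next I'll triangulate.

Run:
```python
from h import *
a=load('s0');b=load('d0')
np.set_printoptions(precision=4,suppress=True)
for n,p,q,z in [('post',(278,227.9),(206,230.7),.051),('pivot',(325,263.3),(151.5,271),.05),('eye',(278.7,253.7),(172.8,234.3),.04)]:
    print(n,onz(a,*p,z),onz(b,*q,z),*tri(a,p,b,q))
for n,c,p in [('A -x? left',a,(247.1,231.9)),('A top',a,(269,213.9)),('B lowleft',b,(130.3,281.3)),('B bottom',b,(155.3,303)),('B right',b,(241.7,235.3))]: print(n,onz(c,*p,.01))
# orange puller
def orange(c,x0,x1,y0,y1):
    h=cv2.cvtColor(c['image'],cv2.COLOR_BGR2HSV)
    m=((h[...,0]<16)&(h[...,1]>150)&(h[...,2]>100)).astype(np.uint8)
    M=np.zeros_like(m);M[y0:y1,x0:x1]=m[y0:y1,x0:x1]
    ys,xs=np.nonzero(M);print(len(xs),xs.min(),xs.max(),ys.min(),ys.max());return xs.mean(),ys.mean()
p=orange(a,205,245,135,185);q=orange(b,285,330,155,215)
print('puller',p,q,*tri(a,p,b,q))
for n,c,x0,y0 in[('zC',a,200,140),('zD',b,285,155)]: pass
A=cv2.resize(a['image'][115:215,185:245],None,fx=6,fy=6,interpolation=cv2.INTER_CUBIC)
B=cv2.resize(b['image'][135:235,290:360],None,fx=6,fy=6,interpolation=cv2.INTER_CUBIC)
cv2.imwrite('pics/zC.png',np.hstack([A,B]))
```

```text
post [ 0.5071 -0.0312  0.051 ] [ 0.5083 -0.029   0.051 ] [ 0.5078 -0.0295  0.0499] 0.0017907913066391489
pivot [ 0.5413 -0.1936  0.05  ] [ 0.5424 -0.1936  0.05  ] [ 0.5417 -0.1933  0.0492] 0.00013790935829307568
eye [ 0.463  -0.0968  0.04  ] [ 0.461  -0.0959  0.04  ] [ 0.4624 -0.0969  0.0413] 0.0010018500616695092
A -x? left [0.4449 0.0315 0.01  ]
A top [0.5355 0.0518 0.01  ]
B lowleft [ 0.5075 -0.2359  0.01  ]
B bottom [ 0.5955 -0.2176  0.01  ]
B right [0.5398 0.0543 0.01  ]
11 221 224 147 149
77 304 310 166 182
puller (np.float64(222.54545454545453), np.float64(148.0909090909091)) (np.float64(307.12987012987014), np.float64(172.7792207792208)) [0.5225 0.2842 0.0981] 0.010096663414260841
```

View pics/zC.png

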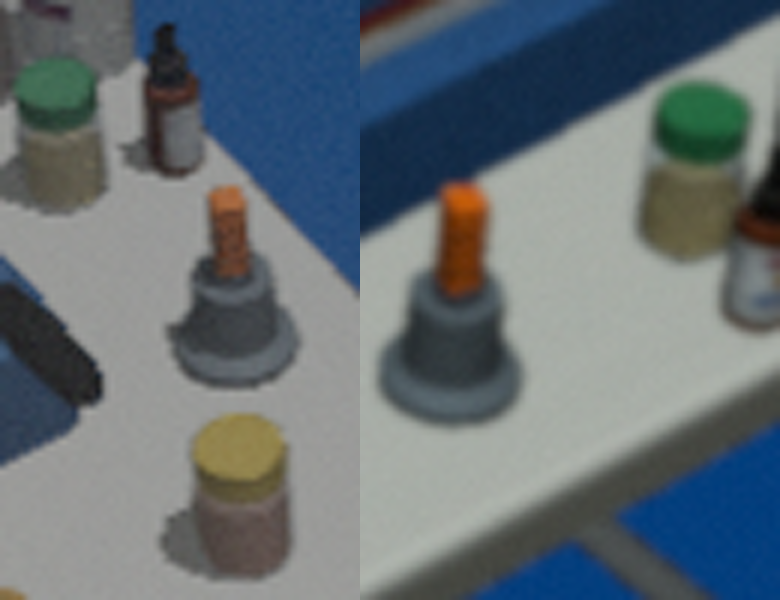

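The readings agree: plate yaw is about 102°, the post is about 167 mm from the pivot, and the spring swing is about 0.31 rad. The puller is near (0.522, 0.284). I'll go above the stand and look with the wrist camera.

```bash
cat >> h.py <<'E'
from scipy.spatial.transform import Rotation as Ro
def pose():
    o=env.get_obs(); return np.array(o['tool_pos']),Ro.from_euler('xyz',o['tool_rot'],degrees=True).as_matrix(),o
def togo(p,yaw=None):
    t,R,o=pose(); 
    print('shift cm (tool)',np.round(R.T@(np.array(p)-t)*100,2))
    if yaw is not None:
        G=Ro.from_euler('xyz',[180,0,yaw],degrees=True).as_matrix()
        print('turn deg (tool)',np.round(np.degrees(Ro.from_matrix(R.T@G).as_rotvec()),2))
def wpt(c,u,v,z,t,R):
    T=np.array(c['T_tool_cam']); x,y=u-c['cx'],v-c['cy']; r=np.hypot(x,y); th=r/c['fx']
    d=R@T[:3,:3]@np.array([np.sin(th)*x/max(r,1e-9),np.sin(th)*y/max(r,1e-9),np.cos(th)]); o=t+R@T[:3,3]
    return o+d*(z-o[2])/d[2]
E
python3 - <<'E'
from h import *
np.set_printoptions(precision=4,suppress=True)
a=load('s0');b=load('d0')
print('handle',tri(a,(223.3,153.7),b,(307.2,174.7)),onz(a,223.3,153.7,.084),onz(b,307.2,174.7,.084))
# stand foot centre ellipse ; rim
print('yj',onz(a,225,190,.077),'green',onz(a,194.5,130,.077),'drop',onz(b,357,165,.1))
print('stand base',onz(a,224.3,172,.005),onz(b,300.3,198,.005))
togo([.522,.284,.25])
E
```

```text
handle (array([0.5204, 0.283 , 0.0841]), np.float64(0.002382981531271671)) [0.5201 0.2814 0.084 ] [0.5195 0.2847 0.084 ]
yj [0.4476 0.1521 0.077 ] green [0.5039 0.4403 0.077 ] drop [0.5818 0.4062 0.1   ]
stand base [0.5185 0.2805 0.005 ] [0.5153 0.2705 0.005 ]
shift cm (tool) [-41.77 -22.7   -2.8 ]
```

Call:
servo_tool --plan '[[1,[-3,-1.6,-0.6],[0,0,0]],[1,[-3,-1.6,-0.6],[0,0,0]],[1,[-3,-1.6,-0.6],[0,0,0]],[1,[-3,-1.6,-0.4],[0,0,0]],[1,[-3,-1.6,-0.4],[0,0,0]],[1,[-3,-1.6,-0.2],[0,0,0]],[1,[-3,-1.6,0],[0,0,0]],[1,[-3,-1.6,0],[0,0,0]],[1,[-3,-1.6,0],[0,0,0]],[1,[-3,-1.6,0],[0,0,0]],[1,[-3,-1.6,0],[0,0,0]],[1,[0,0,0],[0,0,0]],[1,[0,0,0],[0,0,0]]]'

```text
time_s: 1.18
tool_pos: [0.4604, 0.3445, 0.2422]
tool_rot: [-179.2, -0.3, 163.6]
force: [-0.5, 0.5, -0.3]
grip_width: 0.0873
```

Run:
```python
from h import *
togo([.52,.283,.25])
t,R,o=pose();c=save('wrist','w0');np.save('pics/w0p.npy',np.c_[R,t]);print(t,o['tool_rot'],o['force'],c['fx'],c['cx'],c['cy'],c['T_tool_cam'])
```

```text
shift cm (tool) [-7.45 -4.22 -0.77]
[0.46038543 0.34446601 0.24215956] [-179.20857539   -0.30650043  163.5775824 ] [-0.48213114  0.45744197 -0.30902673] 297.3186396354542 262.74332559643483 181.81038218640333 [[-4.33445310e-05 -9.57701193e-01 -2.87764526e-01  7.95291455e-02]
 [ 9.99999854e-01  1.13557944e-04 -5.28554042e-04  1.16816318e-03]
 [ 5.38874785e-04 -2.87764507e-01  9.57701049e-01 -1.62231199e-01]
 [ 0.00000000e+00  0.00000000e+00  0.00000000e+00  1.00000000e+00]]
```

View pics/w0.png

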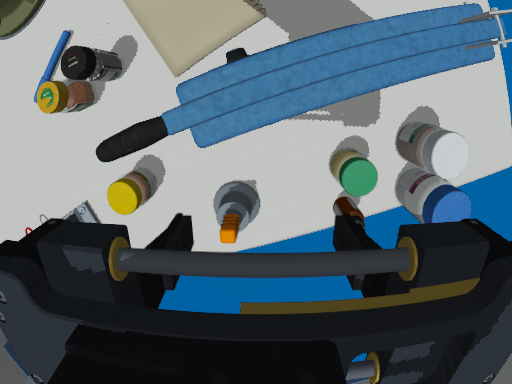

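The wrist view shows the puller handle's bright top face at (229,237), with the stand behind it at (236,205). The green jar is at (355,175) and the dropper at (348,212). Next I'll measure the top face.

Run:
```python
from h import *
c=load('w0');P=np.load('pics/w0p.npy');R,t=P[:,:3],P[:,3]
h=cv2.cvtColor(c['image'],cv2.COLOR_BGR2HSV)
m=((h[...,0]<20)&(h[...,1]>170)&(h[...,2]>90));m[:200]=0;m[250:]=0;m[:,:210]=0;m[:,250:]=0
ys,xs=np.nonzero(m);print(len(xs),np.percentile(h[...,2][m],[5,25,50,75,95]))
for thr in(200,225):
    k=(m&(h[...,2]>thr)).astype(np.uint8)
    n,l,s,ce=cv2.connectedComponentsWithStats(k);i=1+np.argmax(s[1:,4]);print(s[i],ce[i])
    yy,xx=np.nonzero(l==i)
    Q=np.array([wpt(c,u,v,.109,t,R)[:2] for u,v in zip(xx,yy)],np.float32)
    print(Q.mean(0),cv2.minAreaRect(Q*1000))
A=cv2.resize(c['image'][180:255,195:275],None,fx=7,fy=7,interpolation=cv2.INTER_CUBIC);cv2.imwrite('pics/zE.png',A)
```

```text
360 [101. 104. 175. 218. 220.]
[220 231  14  12 152] [226.72368421 236.63157895]
[0.51840466 0.28449503] ((518.2807006835938, 284.48345947265625), (14.850007057189941, 13.894805908203125), 74.89935302734375)Traceback (most recent call last):
  File "<stdin>", line 8, in <module>
    return _wrapfunc(a, 'argmax', axis=axis, out=out, **kwds)
    return bound(*args, **kwds)
ValueError: attempt to get argmax of an empty sequence
```

Run:
```python
from h import *
togo([.519,.284,.16],164.5)
```

```text
shift cm (tool) [-7.27 -3.93  8.25]
turn deg (tool) [-0.85 -0.23 -0.98]
```

Call:
servo_tool --plan '[[1,[-2.3,-1.3,0],[-0.8,-0.2,-1]],[1,[-2.2,-1.2,0],[0,0,0]],[1,[-1.8,-1,1],[0,0,0]],[1,[-1,-0.4,2.5],[0,0,0]],[1,[0,0,2.5],[0,0,0]],[1,[0,0,2],[0,0,0]],[1,[0,0,0],[0,0,0]],[1,[0,0,0],[0,0,0]]]'

```text
time_s: 1.9
tool_pos: [0.5173, 0.2937, 0.1591]
tool_rot: [179.9, -0.1, 165.5]
force: [0.2, 0.6, 0.1]
grip_width: 0.0869
```

Run:
```python
from h import *
togo([.519,.284,.1],164.5)
t,R,o=pose();c=save('wrist','w1');np.save('pics/w1p.npy',np.c_[R,t]);print(t)
h=cv2.cvtColor(c['image'],cv2.COLOR_BGR2HSV)
m=((h[...,0]<20)&(h[...,1]>170)&(h[...,2]>90));m[380:]=0
k=(m&(h[...,2]>195)).astype(np.uint8)
n,l,s,ce=cv2.connectedComponentsWithStats(k)
for i in range(1,n):
  if s[i,4]>80:
    yy,xx=np.nonzero(l==i); Q=np.array([wpt(c,u,v,.109,t,R)[:2] for u,v in zip(xx,yy)],np.float32)
    print(s[i],Q.mean(0),cv2.minAreaRect(Q*1000))
```

```text
shift cm (tool) [-0.42 -0.91  5.91]
turn deg (tool) [ 0.13 -0.14  0.99]
[0.5172872  0.29374135 0.15910472]
[241 201  19  15 256] [0.52063066 0.28393772] ((520.2054443359375, 284.01953125), (13.956356048583984, 11.62010383605957), 75.2375717163086)
```

Call:
servo_tool --plan '[[1,[-0.4,-0.9,0],[0,0,0.8]],[1,[0,0,2],[0,0,0]],[1,[0,0,2],[0,0,0]],[1,[0,0,2],[0,0,0]],[1,[0,0,1.5],[0,0,0]],[1,[0,0,1],[0,0,0]],[1,[0,0,0],[0,0,0]],[1,[0,0,0],[0,0,0]]]'

```text
time_s: 2.62
tool_pos: [0.5247, 0.2886, 0.0843]
tool_rot: [179.0, 0.6, 164.8]
force: [0.6, 0.2, 0.5]
grip_width: 0.0871
```

Run:
```python
from h import *
togo([.520,.284,.0635],164.5)
```

```text
shift cm (tool) [ 0.35 -0.6   2.06]
turn deg (tool) [0.99 0.59 0.29]
```

Call:
servo_tool --plan '[[1,[0.4,-0.6,1],[1,0.6,0.3]],[1,[0,0,1],[0,0,0]],[1,[0,0,0.3],[0,0,0]],[1,[0,0,0],[0,0,0]],[1,[0,0,0],[0,0,0]]]'

```text
time_s: 3.03
tool_pos: [0.5211, 0.2848, 0.0629]
tool_rot: [179.9, 0.2, 164.4]
force: [0.0, -1.3, 0.3]
grip_width: 0.0867
```

Run:
```python
from h import *
togo([.520,.284,.0635],164.5)
```

```text
shift cm (tool) [ 0.08 -0.11 -0.06]
turn deg (tool) [ 0.15  0.16 -0.05]
```

Call:
servo_tool --plan '[[0,[0.1,-0.1,-0.1],[0,0,0]],[0,[0,0,0],[0,0,0]],[0,[0,0,0],[0,0,0]],[0,[0,0,0],[0,0,0]],[0,[0,0,0],[0,0,0]],[0,[0,0,0],[0,0,0]],[0,[0,0,0],[0,0,0]],[0,[0,0,0],[0,0,0]],[0,[0,0,0],[0,0,0]],[0,[0,0,0],[0,0,0]]]' --force 20

```text
time_s: 3.87
tool_pos: [0.5206, 0.2846, 0.0655]
tool_rot: [179.7, 0.2, 164.5]
force: [0.1, -0.7, -0.2]
grip_width: 0.0286
```

Call:
servo_tool --plan '[[0,[0,0,0],[0,0,0]],[0,[0,0,0],[0,0,0]],[0,[0,0,0],[0,0,0]],[0,[0,0,0],[0,0,0]]]' --force 58

```text
time_s: 4.2
tool_pos: [0.5206, 0.2845, 0.0654]
tool_rot: [179.8, 0.2, 164.4]
force: [0.8, -0.4, -0.0]
grip_width: 0.0179
```

Call:
servo_tool --plan '[[0,[0,0,-1],[0,0,0]],[0,[0,0,-1.5],[0,0,0]],[0,[0,0,-2],[0,0,0]],[0,[0,0,-2.5],[0,0,0]],[0,[0,0,-2.5],[0,0,0]],[0,[0,0,-2.5],[0,0,0]],[0,[-0.2,-1.5,-1],[0,0,0]],[0,[-0.4,-3,0],[0,0,0]],[0,[-0.4,-3.4,0],[0,0,0]],[0,[-0.4,-3.4,0],[0,0,0]],[0,[-0.4,-3.4,0],[0,0,0]],[0,[-0.4,-3.4,0],[0,0,0]],[0,[-0.4,-3.4,0],[0,0,0]],[0,[-0.4,-3.4,0],[0,0,0]],[0,[-0.4,-2,0],[0,0,0]],[0,[0,0,0],[0,0,0]],[0,[0,0,0],[0,0,0]]]'

```text
time_s: 5.62
tool_pos: [0.4769, 0.005, 0.2091]
tool_rot: [179.4, 0.4, 164.6]
force: [0.2, 1.2, -1.6]
grip_width: 0.0178
```

Run:
```python
from h import *
togo([.4624,-.0969,.15],192)
print(pose()[2])
```

```text
shift cm (tool) [ -1.27 -10.27   5.81]
turn deg (tool) [  0.48   0.51 -27.38]
{'time_s': 5.6167, 'qpos': array([-28.75778171,  -3.79905271,  24.41666908, 109.09852887,
         1.19912896,  73.80777702,  69.91180883]), 'joint_velocities': array([ 2.25917152, -1.42371091,  1.1457049 ,  0.22530707,  1.07780204,
        0.54034672,  0.64006715]), 'effort': array([  1.07875988, -24.85312521,   0.40062195, -31.1442554 ,
         0.28031409,   0.07857759,   0.06077432]), 'tool_pos': array([0.47690748, 0.00503967, 0.209055  ]), 'tool_rot': array([179.41837054,   0.38294893, 164.6195908 ]), 'force': array([ 0.22892296,  1.21694832, -1.60879821]), 'wrist_torque': array([ 0.02771668, -0.05809485, -0.00076342]), 'grip_width': 0.01776689055779788}
```

Call:
servo_tool --plan '[[0,[-0.2,-2,0],[0,0,-5]],[0,[0,-2,0],[0,0,-5]],[0,[0.2,-2,0],[0,0,-5]],[0,[0.3,-1.6,0],[0,0,-5]],[0,[0.3,-1,0],[0,0,-4]],[0,[0,0,0],[0,0,-2]],[0,[0,0,0],[0,0,0]],[0,[0,0,0],[0,0,0]]]'

```text
time_s: 6.28
tool_pos: [0.4628, -0.0747, 0.2108]
tool_rot: [179.5, 0.8, -167.4]
force: [0.3, 1.2, -0.2]
grip_width: 0.0174
```

Run:
```python
from h import *
togo([.4624,-.0969,.15],192)
t,R,o=pose();print(t,o['tool_rot'],o['qpos'])
c=save('wrist','w2');np.save('pics/w2p.npy',np.c_[R,t])
```

```text
shift cm (tool) [ 0.61 -2.21  6.06]
turn deg (tool) [0.49 0.8  0.58]
[ 0.46278172 -0.07469775  0.21084445] [ 179.51311296    0.80531923 -167.42596508] [-25.83325408  -5.63575349  30.66853817 110.12793104   2.25294916
  74.11064115 106.70142935]
```

View pics/w2.png

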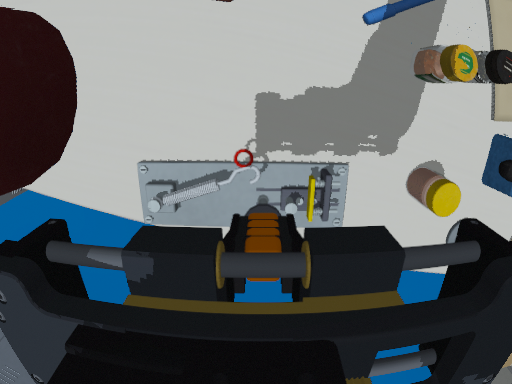

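The wrist view shows the whole unit, with the eye at (244,158), the pivot head at (154,205), the post head at (291,208) and the bumper at x≈312. The plate corners are about (138,161), (348,163), (147,227) and (346,227).

Run:
```python
from h import *
np.set_printoptions(precision=4,suppress=True)
c=load('w2');P=np.load('pics/w2p.npy');R,t=P[:,:3],P[:,3]
I=c['image'];h=cv2.cvtColor(I,cv2.COLOR_BGR2HSV)
m=((h[...,0]<8)|(h[...,0]>172))&(h[...,1]>120)&(h[...,2]>80);m[:140]=0;m[180:]=0;m[:,:225]=0;m[:,262:]=0
ys,xs=np.nonzero(m);ex,ey=(xs.min()+xs.max())/2,(ys.min()+ys.max())/2;print(xs.min(),xs.max(),ys.min(),ys.max())
W=lambda u,v,z:wpt(c,u,v,z,t,R)
e=W(ex,ey,.04);pv=W(154,205,.05);po=W(291,208.5,.051)
print('eye',e,'piv',pv,'post',po,'D',np.linalg.norm((po-pv)[:2]),'yaw',np.degrees(np.arctan2(po[1]-pv[1],po[0]-pv[0])))
for q in [(138,161),(348,163),(144,227),(346,227)]: print(W(*q,.01))
yl=[W(u,v,.05) for u,v in[(311,178),(309,219)]];print('yellow face top',yl)
Z=I[140:235,130:355];cv2.imwrite('pics/zF.png',cv2.resize(Z,None,fx=3.5,fy=3.5,interpolation=cv2.INTER_CUBIC))
```

```text
234 252 149 166
eye [ 0.4616 -0.0955  0.04  ] piv [ 0.5396 -0.1909  0.05  ] post [ 0.5068 -0.0284  0.051 ] D 0.16570826452294762 yaw 101.42550759277596
[ 0.5017 -0.2323  0.01  ]
[0.4459 0.0372 0.01  ]
[ 0.5969 -0.2156  0.01  ]
[0.534 0.063 0.01 ]
yellow face top [array([ 0.4659, -0.015 ,  0.05  ]), array([ 0.5159, -0.0034,  0.05  ])]
```

View pics/zF.png

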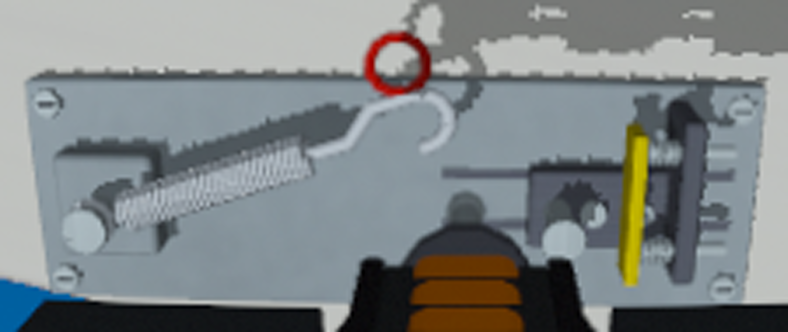

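Run:
```python
from h import *
togo([.462,-.0962,.11],192)
```

```text
shift cm (tool) [ 0.7  -2.21 10.05]
turn deg (tool) [0.5  0.81 0.61]
```

Call:
servo_tool --plan '[[0,[0.7,-2.2,0],[0.5,0.8,0.6]],[0,[0,0,2],[0,0,0]],[0,[0,0,2],[0,0,0]],[0,[0,0,2],[0,0,0]],[0,[0,0,1.8],[0,0,0]],[0,[0,0,1],[0,0,0]],[0,[0,0,0],[0,0,0]],[0,[0,0,0],[0,0,0]]]'

```text
time_s: 7.0
tool_pos: [0.4649, -0.0901, 0.1212]
tool_rot: [-180.0, 0.2, -167.6]
force: [0.2, -0.3, -1.7]
grip_width: 0.0177
```

Run:
```python
from h import *
togo([.462,-.0962,.11],192)
print(pose()[2]['force'],pose()[2]['tool_rot'])
```

```text
shift cm (tool) [ 0.41 -0.53  1.12]
turn deg (tool) [-0.02  0.22  0.35]
[ 0.24295923 -0.2809778  -1.67470098] [-179.98395575    0.22336411 -167.64795526]
```

Call:
servo_tool --plan '[[0,[0.4,-0.5,0.3],[0,0.2,0.3]],[0,[0,0,0.5],[0,0,0]],[0,[0,0,0.4],[0,0,0]],[0,[0,0,0],[0,0,0]],[0,[0,0,0],[0,0,0]]]'

```text
time_s: 7.42
tool_pos: [0.4645, -0.0959, 0.1115]
tool_rot: [-179.9, 0.3, -167.9]
force: [0.0, -0.1, -1.0]
grip_width: 0.018
```

Run:
```python
from h import *
np.set_printoptions(precision=4,suppress=True)
togo([.462,-.0962,.11],192)
t,R,o=pose();print(t,o['tool_rot'],o['force'])
a=save('scene','s3');b=save('side','d3');w=save('wrist','w3');np.save('pics/w3p.npy',np.c_[R,t])
tip=t+np.array([0,0,-.0534]);print('tip exp',proj(a,tip),proj(b,tip),'eye',proj(a,[.462,-.0962,.04]),proj(b,[.462,-.0962,.04]))
A=cv2.resize(a['image'][222:272,248:308],None,fx=6,fy=6,interpolation=cv2.INTER_CUBIC)
B=cv2.resize(b['image'][205:255,142:202],None,fx=6,fy=6,interpolation=cv2.INTER_CUBIC)
W=cv2.resize(w['image'][80:280,120:360],None,fx=3,fy=3,interpolation=cv2.INTER_CUBIC)[:300,:720]
W=cv2.resize(w['image'][120:220,190:310],None,fx=3,fy=3,interpolation=cv2.INTER_CUBIC)
V=np.zeros((600,720,3),np.uint8);V[:300,:360]=A;V[:300,360:]=B;V[300:,:360]=W
cv2.imwrite('pics/zG.png',V)
```

```text
shift cm (tool) [0.25 0.02 0.14]
turn deg (tool) [-0.06  0.32  0.06]
[ 0.4645 -0.0959  0.1115] [-179.9377    0.3228 -167.9392] [ 0.0472 -0.148  -1.0395]
tip exp [279.2183 249.2667] [172.6728 229.9425] eye [278.2834 253.7195] [172.8949 234.6006]
```

View pics/zG.png

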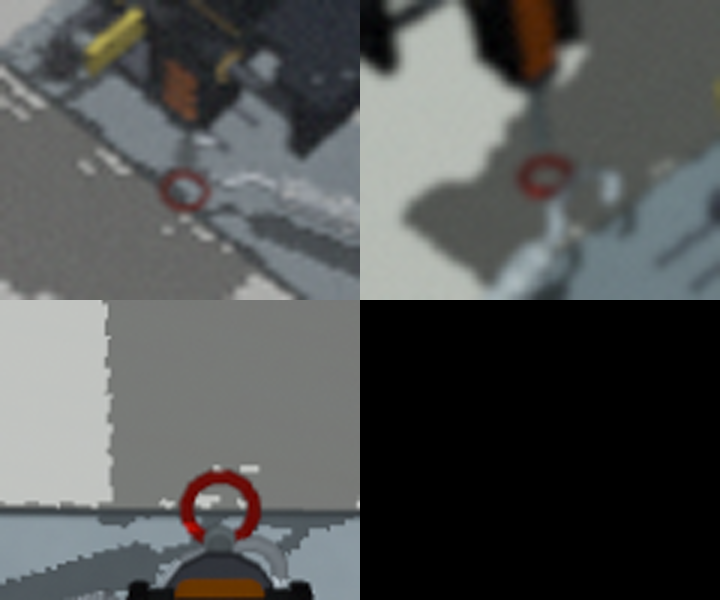

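Run:
```python
from h import *
np.set_printoptions(precision=4,suppress=True)
w=load('w3');P=np.load('pics/w3p.npy');R,t=P[:,:3],P[:,3]
I=w['image'];h=cv2.cvtColor(I,cv2.COLOR_BGR2HSV)
m=((h[...,0]<8)|(h[...,0]>172))&(h[...,1]>120)&(h[...,2]>60);m[:160]=0;m[206:]=0;m[:,:240]=0;m[:,290:]=0
ys,xs=np.nonzero(m);print(xs.min(),xs.max(),ys.min(),ys.max())
e=wpt(w,(xs.min()+xs.max())/2,(ys.min()+ys.max())/2-.3,.04,t,R)
g=wpt(w,263,199.5,.0623,t,R)
print('eye',e,'ball',g,'tcp',t,'tool-frame eye-ball mm',R.T@(e-g)*1000,'eye-tcp',R.T@(e-t)*1000)
a=load('s3');b=load('d3');print(tri(a,(278.7,253.8),b,(172.8,234.3)))
```

```text
250 276 177 200
eye [ 0.4614 -0.0954  0.04  ] ball [ 0.463  -0.095   0.0623] tcp [ 0.4645 -0.0959  0.1115] tool-frame eye-ball mm [ 1.7697  0.0223 22.2904] eye-tcp [ 3.2821  1.2628 71.4335]
(array([ 0.4623, -0.097 ,  0.0411]), np.float64(0.0012152534764404061))
```

Call:
servo_tool --plan '[[0,[0.25,0.03,0.2],[0,0.3,0]],[0,[0,0,0.4],[0,0,0]],[0,[0,0,0.4],[0,0,0]],[0,[0,0,0],[0,0,0]],[0,[0,0,0],[0,0,0]]]'

```text
time_s: 7.98
tool_pos: [0.4619, -0.096, 0.1008]
tool_rot: [-179.9, 0.0, -167.9]
force: [0.3, 0.1, -1.1]
grip_width: 0.018
```

Run:
```python
from h import *
togo([.462,-.096,.08],192)
print(pose()[2]['force'])
```

```text
shift cm (tool) [-0.01 -0.    2.08]
turn deg (tool) [-0.06  0.03  0.08]
[ 0.2902494   0.05889184 -1.07365216]
```

Call:
servo_tool --plan '[[0,[0,0,0.3],[0,0,0]],[0,[0,0,0.3],[0,0,0]],[0,[0,0,0.3],[0,0,0]],[0,[0,0,0],[0,0,0]],[0,[0,0,0],[0,0,0]]]'

```text
time_s: 8.4
tool_pos: [0.4617, -0.0959, 0.0905]
tool_rot: [-179.9, -0.0, -167.9]
force: [0.3, -0.6, -1.1]
grip_width: 0.0172
```

Call:
servo_tool --plan '[[0,[0,0,0.3],[0,0,0]],[0,[0,0,0.3],[0,0,0]],[0,[0,0,0.3],[0,0,0]],[0,[0,0,0],[0,0,0]],[0,[0,0,0],[0,0,0]]]'

```text
time_s: 8.82
tool_pos: [0.4618, -0.0959, 0.0805]
tool_rot: [-179.9, 0.0, -167.9]
force: [-0.2, -0.2, -0.7]
grip_width: 0.0179
```

Run:
```python
from h import *
np.set_printoptions(precision=4,suppress=True)
piv=np.array([.5407,-.192,0]);ya=np.radians(101.7)
ux=np.array([np.cos(ya),np.sin(ya),0]);uy=np.array([-ux[1],ux[0],0])
t,R,o=pose();print(t,o['force']);d=t-piv;print('plate xy of tcp from pivot',d@ux,d@uy,'swing',np.degrees(np.arctan2(d@uy,d@ux))-9.46)
a=save('scene','s4');b=save('side','d4');w=save('wrist','w4')
A=cv2.resize(a['image'][222:272,248:308],None,fx=6,fy=6,interpolation=cv2.INTER_CUBIC)
B=cv2.resize(b['image'][205:255,142:202],None,fx=6,fy=6,interpolation=cv2.INTER_CUBIC)
W=cv2.resize(w['image'][120:220,190:310],None,fx=3,fy=3,interpolation=cv2.INTER_CUBIC)
V=np.zeros((600,720,3),np.uint8);V[:300,:360]=A;V[:300,360:]=B;V[300:,:360]=W
cv2.imwrite('pics/zH.png',V)
```

```text
[ 0.4618 -0.0959  0.0805] [-0.1944 -0.2338 -0.6865]
plate xy of tcp from pivot 0.11005214929832674 0.05774898243782578 swing 18.227882272462328
```

View pics/zH.png

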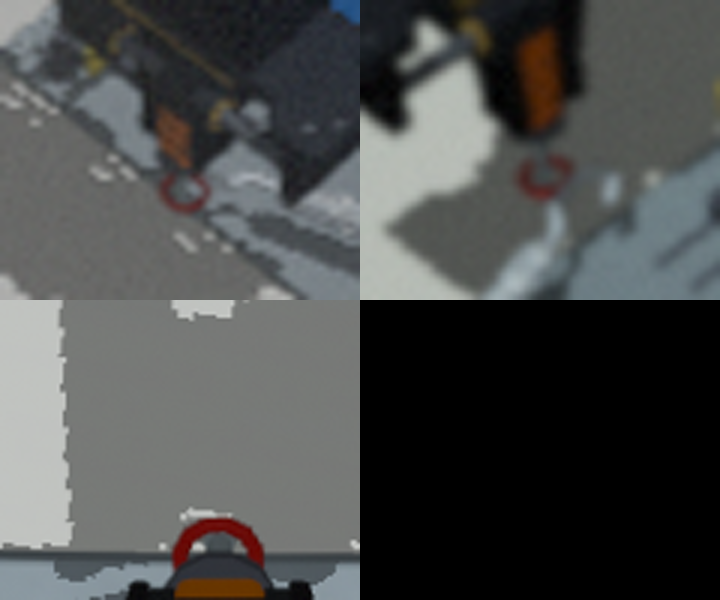

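The tip is inside the ring with no contact force. The tool's y axis lies along the plate's x, and its x axis along the plate's y. Now I'll stretch gently, half-way first.

Call:
servo_tool --plan '[[0,[0,0.3,0],[0,0,0]],[0,[-0.05,0.4,0],[0,0,0]],[0,[-0.05,0.5,0],[0,0,0]],[0,[-0.05,0.5,0],[0,0,0]],[0,[-0.1,0.5,0],[0,0,0]],[0,[-0.1,0.5,0],[0,0,0]],[0,[0,0.4,0],[0,0,0]],[0,[0,0,0],[0,0,0]],[0,[0,0,0],[0,0,0]],[0,[0,0,0],[0,0,0]]]'

```text
time_s: 9.8
tool_pos: [0.4627, -0.0663, 0.0824]
tool_rot: [-179.4, 0.5, -167.9]
force: [1.2, -3.4, -3.1]
grip_width: 0.0174
```

```bash
cat >> h.py <<'E'
piv=np.array([.5407,-.192,0]);ya=np.radians(101.7)
ux=np.array([np.cos(ya),np.sin(ya),0]);uy=np.array([-ux[1],ux[0],0])
def plate():
    t,R,o=pose();d=t-piv;f=np.array(o['force'])
    print('plate xy mm %.1f %.1f z %.1f'%(d@ux*1e3,d@uy*1e3,t[2]*1e3),'F plate %.1f %.1f %.1f'%(f@ux,f@uy,f[2]),'rot',np.round(o['tool_rot'],1),'tq',np.round(o['wrist_torque'],2))
E
python3 - <<'E'
from h import *
plate()
E
```

```text
plate xy mm 138.9 50.9 z 82.4 F plate -3.5 -0.5 -3.1 rot [-179.4    0.5 -167.9] tq [-1.   -0.52 -0.01]
```

Call:
servo_tool --plan '[[0,[0,0,0.25],[-0.5,0.4,0]],[0,[0.1,0,0.25],[0,0,0]],[0,[0,0,0.1],[0,0,0]],[0,[0,0,0],[0,0,0]],[0,[0,0,0],[0,0,0]]]'

```text
time_s: 10.22
tool_pos: [0.4638, -0.0679, 0.0772]
tool_rot: [-179.9, 0.3, -168.0]
force: [2.1, -2.5, -0.5]
grip_width: 0.0178
```

Run:
```python
from h import *
plate()
```

```text
plate xy mm 137.1 50.1 z 77.2 F plate -2.9 -1.6 -0.5 rot [-179.9    0.3 -168. ] tq [-0.92 -0.65  0.01]
```

Call:
servo_tool --plan '[[0,[0,0.4,0.03],[0,0,0]],[0,[0,0.5,0.03],[0,0,0]],[0,[0,0.5,0.03],[0,0,0]],[0,[0,0.5,0.03],[0,0,0]],[0,[0,0.5,0.03],[0,0,0]],[0,[0,0.4,0.03],[0,0,0]],[0,[0,0.05,0],[0,0,0]],[0,[0,0.05,0],[0,0,0]],[0,[0,0.05,0],[0,0,0]]]'

```text
time_s: 10.97
tool_pos: [0.4619, -0.0463, 0.0776]
tool_rot: [-179.1, 0.7, -168.2]
force: [2.6, -5.8, -1.5]
grip_width: 0.0172
```

Run:
```python
from h import *
plate()
```

```text
plate xy mm 158.6 47.6 z 77.6 F plate -6.2 -1.4 -1.5 rot [-179.1    0.7 -168.2] tq [-1.6  -0.85 -0.05]
```

Call:
servo_tool --plan '[[0,[0.05,0.3,0.05],[-0.5,0.4,0]],[0,[0.05,0.4,0.05],[-0.4,0.3,0.2]],[0,[0,0.3,0.03],[0,0,0]],[0,[0,0.2,0],[0,0,0]],[0,[0,0.05,0],[0,0,0]],[0,[0,0.05,0],[0,0,0]],[0,[0,0.05,0],[0,0,0]]]'

```text
time_s: 11.55
tool_pos: [0.4623, -0.0436, 0.0776]
tool_rot: [-179.1, 0.3, -168.6]
force: [2.8, -6.4, -1.5]
grip_width: 0.0178
```

Run:
```python
from h import *
plate()
```

```text
plate xy mm 161.2 46.7 z 77.6 F plate -6.8 -1.4 -1.5 rot [-179.1    0.3 -168.6] tq [-1.7  -0.94  0.03]
```

Call:
servo_tool --plan '[[0,[0.05,0.4,0.05],[-0.6,0,0]],[0,[0.05,0.4,0.05],[-0.3,0,0.3]],[0,[0,0.3,0.03],[-0.2,0,0]],[0,[0,0.2,0.02],[-0.2,0,0]],[0,[0,0.2,0],[-0.2,0,0]],[0,[0,0.2,0],[-0.2,0,0]],[0,[0,0.2,0],[-0.2,0,0]]]'

```text
time_s: 12.13
tool_pos: [0.4621, -0.0374, 0.0776]
tool_rot: [-179.9, 0.8, -169.2]
force: [2.9, -7.6, -2.4]
grip_width: 0.0177
```

Run:
```python
from h import *
plate()
```

```text
plate xy mm 167.3 45.6 z 77.6 F plate -8.1 -1.3 -2.4 rot [-179.9    0.8 -169.2] tq [-1.94 -0.96 -0.02]
```

Call:
servo_tool --plan '[[0,[0.1,0.35,0.02],[0,0.4,-0.4]],[0,[0.05,0.35,0.02],[-0.1,0.2,-0.3]],[0,[0.03,0.3,0.02],[-0.2,0,-0.1]],[0,[0,0.2,0],[-0.2,0,-0.1]],[0,[0,0.2,0],[-0.2,0,0]]]'

```text
time_s: 12.55
tool_pos: [0.4607, -0.0341, 0.0775]
tool_rot: [-179.8, 0.4, -168.5]
force: [4.1, -7.5, -2.1]
grip_width: 0.0174
```

Run:
```python
from h import *
plate()
```

```text
plate xy mm 170.9 46.4 z 77.5 F plate -8.2 -2.5 -2.1 rot [-179.8    0.4 -168.5] tq [-2.1  -1.01 -0.01]
```

Call:
servo_tool --plan '[[0,[0.03,0.35,0.02],[-0.1,0.2,-0.2]],[0,[0.03,0.3,0.02],[-0.2,0,-0.1]],[0,[0,0.25,0],[-0.2,0,-0.1]],[0,[0,0.2,0],[-0.2,0,0]]]'

```text
time_s: 12.88
tool_pos: [0.4604, -0.0321, 0.0776]
tool_rot: [-179.7, 0.4, -168.2]
force: [3.8, -8.3, -2.1]
grip_width: 0.0174
```

Run:
```python
from h import *
plate()
```

```text
plate xy mm 172.9 46.2 z 77.6 F plate -8.9 -2.1 -2.1 rot [-179.7    0.4 -168.2] tq [-2.11 -1.07 -0.01]
```

Call:
servo_tool --plan '[[0,[0.03,0.35,0.02],[-0.2,0.2,0]],[0,[0.03,0.3,0.02],[-0.2,0,0]],[0,[0,0.25,0],[-0.2,0,0]],[0,[0,0.2,0],[-0.2,0,0]]]'

```text
time_s: 13.22
tool_pos: [0.4603, -0.0307, 0.0776]
tool_rot: [-179.7, 0.4, -168.4]
force: [3.6, -7.9, -2.3]
grip_width: 0.0176
```

Run:
```python
from h import *
plate()
```

```text
plate xy mm 174.3 46.0 z 77.6 F plate -8.4 -2.0 -2.3 rot [-179.7    0.4 -168.4] tq [-2.26 -1.1  -0.04]
```

Call:
servo_tool --plan '[[0,[0.03,0.35,0.02],[-0.2,0.2,0]],[0,[0.03,0.3,0.02],[-0.2,0,0]],[0,[0,0.25,0],[-0.2,0,0]],[0,[0,0.2,0],[-0.2,0,0]]]'

```text
time_s: 13.55
tool_pos: [0.4603, -0.0295, 0.0776]
tool_rot: [-179.7, 0.4, -168.6]
force: [4.8, -8.5, -2.4]
grip_width: 0.0175
```

Run:
```python
from h import *
plate()
```

```text
plate xy mm 175.4 45.8 z 77.6 F plate -9.3 -2.9 -2.4 rot [-179.7    0.4 -168.6] tq [-2.27 -1.08 -0.02]
```

Call:
servo_tool --plan '[[0,[0.03,0.35,0.02],[-0.2,0.2,-0.2]],[0,[0.03,0.3,0.02],[-0.2,0,-0.2]],[0,[0,0.25,0],[-0.2,0,0]],[0,[0,0.2,0],[-0.2,0,0]]]'

```text
time_s: 13.88
tool_pos: [0.4603, -0.029, 0.0776]
tool_rot: [-179.6, 0.4, -168.4]
force: [5.1, -7.9, -2.5]
grip_width: 0.0173
```

Run:
```python
from h import *
plate()
for n in('scene','side'):
    c=save(n,n[0]+'5')
```

```text
plate xy mm 175.9 45.7 z 77.6 F plate -8.8 -3.4 -2.5 rot [-179.6    0.4 -168.4] tq [-2.24 -1.08  0.01]
```

Call:
servo_tool --plan '[[0,[0.03,0.4,0.02],[-0.2,0.2,0]],[0,[0.03,0.4,0.02],[-0.2,0,0]],[0,[0,0.3,0],[-0.2,0,0]],[0,[0,0.25,0],[-0.2,0,0]]]'

```text
time_s: 14.32
tool_pos: [0.4602, -0.0284, 0.0776]
tool_rot: [-179.4, 0.5, -168.6]
force: [3.4, -7.9, -2.2]
grip_width: 0.0178
```

Run:
```python
from h import *
plate()
```

```text
plate xy mm 176.5 45.7 z 77.6 F plate -8.5 -1.7 -2.2 rot [-179.4    0.5 -168.6] tq [-2.32 -1.11  0.01]
```

Call:
servo_tool --plan '[[0,[0.03,0.45,0.02],[-0.4,0.3,0]],[0,[0.03,0.4,0.02],[-0.4,0.1,-0.2]],[0,[0,0.35,0],[-0.3,0,0]],[0,[0,0.3,0],[-0.3,0,0]]]'

```text
time_s: 14.65
tool_pos: [0.4603, -0.0282, 0.0777]
tool_rot: [-179.6, 0.3, -168.7]
force: [4.7, -10.6, -3.0]
grip_width: 0.0179
```

Run:
```python
from h import *
plate()
```

```text
plate xy mm 176.7 45.6 z 77.7 F plate -11.4 -2.4 -3.0 rot [-179.6    0.3 -168.7] tq [-2.55 -1.12  0.01]
```

Call:
servo_tool --plan '[[0,[0.03,0.35,0.02],[-0.3,0,0]],[0,[0.03,0.35,0],[-0.3,0,0]]]'

```text
time_s: 14.82
tool_pos: [0.4601, -0.0282, 0.0777]
tool_rot: [-179.6, 0.4, -168.8]
force: [5.6, -10.2, -2.8]
grip_width: 0.0176
```

Run:
```python
from h import *
plate()
```

```text
plate xy mm 176.8 45.7 z 77.7 F plate -11.1 -3.4 -2.8 rot [-179.6    0.4 -168.8] tq [-2.77 -1.3   0.01]
```

Contact with the bumper: force and torque jumped by about 2.5 N, and x stopped advancing. That puts the post at about 167 mm. Now I'll sweep to −y, keeping the touch light.

Call:
servo_tool --plan '[[0,[-0.2,0.36,0.02],[-0.3,0.1,-0.2]],[0,[-0.25,0.38,0.02],[-0.3,0.1,-0.2]],[0,[-0.25,0.38,0.02],[-0.3,0,-0.2]]]'

```text
time_s: 15.07
tool_pos: [0.4658, -0.0265, 0.0772]
tool_rot: [-179.7, 0.2, -168.5]
force: [3.7, -11.6, -0.2]
grip_width: 0.0175
```

Run:
```python
from h import *
plate()
```

```text
plate xy mm 177.3 39.8 z 77.2 F plate -12.1 -1.3 -0.2 rot [-179.7    0.2 -168.5] tq [-2.91 -0.88  0.02]
```

Call:
servo_tool --plan '[[0,[-0.25,0.38,0.01],[-0.3,0,-0.1]],[0,[-0.25,0.38,0.01],[-0.3,0,0]],[0,[-0.25,0.38,0.01],[-0.3,0,0]]]'

```text
time_s: 15.32
tool_pos: [0.472, -0.0245, 0.0771]
tool_rot: [-179.8, 0.2, -168.6]
force: [2.4, -11.1, -0.4]
grip_width: 0.0175
```

Run:
```python
from h import *
plate()
```

```text
plate xy mm 178.0 33.3 z 77.1 F plate -11.3 -0.1 -0.4 rot [-179.8    0.2 -168.6] tq [-2.84 -0.78 -0.02]
```

Call:
servo_tool --plan '[[0,[0,0.42,0.01],[-0.3,0,-0.1]],[0,[0,0.42,0.01],[-0.3,0,0]]]'

```text
time_s: 15.48
tool_pos: [0.4727, -0.0237, 0.0773]
tool_rot: [-179.8, 0.3, -168.7]
force: [3.5, -11.7, -1.9]
grip_width: 0.0174
```

Run:
```python
from h import *
plate()
```

```text
plate xy mm 178.6 32.5 z 77.3 F plate -12.2 -1.0 -1.9 rot [-179.8    0.3 -168.7] tq [-3.14 -1.03 -0.03]
```

Call:
servo_tool --plan '[[0,[-0.2,0.4,0.01],[-0.3,0,0]],[0,[-0.2,0.4,0.01],[-0.3,0,0]],[0,[-0.1,0.4,0.01],[-0.3,0,0]]]'

```text
time_s: 15.73
tool_pos: [0.4758, -0.023, 0.077]
tool_rot: [-179.8, 0.2, -168.9]
force: [3.2, -11.9, 1.0]
grip_width: 0.0176
```

Run:
```python
from h import *
plate()
```

```text
plate xy mm 178.6 29.3 z 77.0 F plate -12.3 -0.8 1.0 rot [-179.8    0.2 -168.9] tq [-2.97 -0.82 -0.02]
```

Call:
servo_tool --plan '[[0,[-0.2,0.42,0.01],[-0.3,0,-0.2]],[0,[-0.2,0.42,0.01],[-0.3,0,-0.1]],[0,[-0.15,0.42,0.01],[-0.3,0,0]]]'

```text
time_s: 15.98
tool_pos: [0.4792, -0.0219, 0.0769]
tool_rot: [-179.8, 0.1, -168.9]
force: [1.0, -12.0, 0.1]
grip_width: 0.0177
```

Run:
```python
from h import *
plate()
```

```text
plate xy mm 179.1 25.8 z 76.9 F plate -12.0 1.5 0.1 rot [-1.798e+02  1.000e-01 -1.689e+02] tq [-3.08 -0.63 -0.01]
```

Call:
servo_tool --plan '[[0,[0,0.43,0],[-0.3,0,0]],[0,[0,0.43,0],[-0.3,0,0]]]'

```text
time_s: 16.15
tool_pos: [0.4792, -0.0216, 0.0772]
tool_rot: [-179.8, 0.1, -169.1]
force: [5.4, -11.6, -1.4]
grip_width: 0.0179
```

Run:
```python
from h import *
plate()
t,R,o=pose();w=save('wrist','w6');a=save('scene','s6');b=save('side','d6');np.save('pics/w6p.npy',np.c_[R,t])
A=cv2.resize(a['image'][210:255,240:300],None,fx=6,fy=6,interpolation=cv2.INTER_CUBIC)
B=cv2.resize(b['image'][200:245,170:230],None,fx=6,fy=6,interpolation=cv2.INTER_CUBIC)
W=cv2.resize(w['image'][140:240,150:390],None,fx=3,fy=3,interpolation=cv2.INTER_CUBIC)
V=np.zeros((570,720,3),np.uint8);V[:270,:360]=A;V[:270,360:]=B;V[270:,:720]=W
cv2.imwrite('pics/zI.png',V)
```

```text
plate xy mm 179.4 25.7 z 77.2 F plate -12.4 -2.9 -1.4 rot [-1.798e+02  1.000e-01 -1.691e+02] tq [-3.05 -1.09 -0.03]
```

View pics/zI.png

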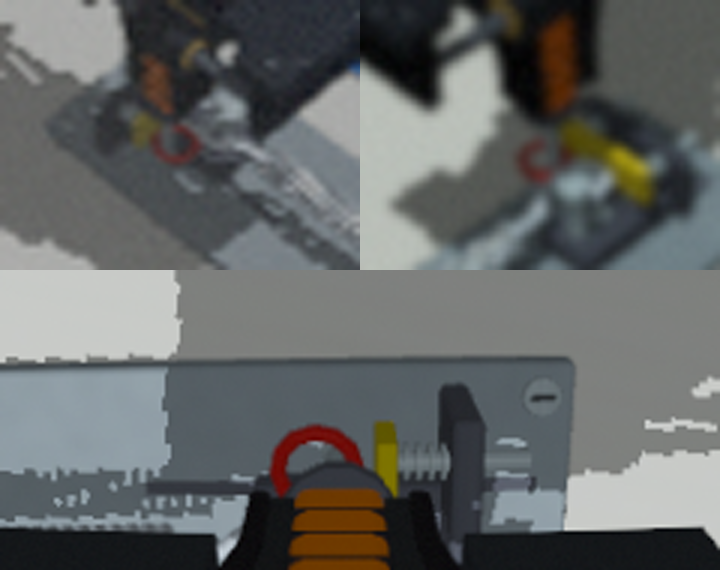

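Call:
servo_tool --plan '[[0,[-0.2,0.42,0],[-0.3,0,-0.2]],[0,[-0.2,0.42,0],[-0.3,0,-0.2]],[0,[-0.15,0.42,0],[-0.3,0,0]],[0,[-0.02,0.42,0],[-0.3,0,0]]]'

```text
time_s: 16.63
tool_pos: [0.4821, -0.0208, 0.0771]
tool_rot: [-179.7, -0.0, -169.1]
force: [3.7, -11.6, -1.1]
grip_width: 0.0177
```

Run:
```python
from h import *
plate()
t,R,o=pose();w=save('wrist','w7');np.save('pics/w7p.npy',np.c_[R,t])
h=cv2.cvtColor(w['image'],cv2.COLOR_BGR2HSV)
m=((h[...,0]<8)|(h[...,0]>172))&(h[...,1]>120)&(h[...,2]>60);m[:160]=0;m[225:]=0;m[:,:225]=0;m[:,285:]=0
ys,xs=np.nonzero(m);print(xs.min(),xs.max(),ys.min(),ys.max())
top=wpt(w,(xs.min()+xs.max())/2,ys.min(),.04,t,R)-piv;l=wpt(w,xs.min(),ys.max()-3,.04,t,R)-piv
print('ring top edge plate xy',top@ux*1e3,top@uy*1e3,'=> eye y',top@uy*1e3-11.5)
```

```text
plate xy mm 179.5 22.6 z 77.1 F plate -12.1 -1.2 -1.1 rot [-179.7   -0.  -169.1] tq [-2.94 -1.21  0.03]
240 270 192 215
ring top edge plate xy 175.04982334985186 34.32465553121634 => eye y 22.824655531216337
```

Call:
servo_tool --plan '[[0,[-0.2,0.42,0],[-0.3,0,-0.2]],[0,[-0.15,0.42,0],[-0.3,0,-0.2]],[0,[-0.02,0.4,0],[-0.3,0,0]]]'

```text
time_s: 16.93
tool_pos: [0.4841, -0.0204, 0.0771]
tool_rot: [-179.7, -0.1, -169.1]
force: [5.4, -11.2, -1.2]
grip_width: 0.0177
```

Run:
```python
from h import *
plate()
```

```text
plate xy mm 179.5 20.7 z 77.1 F plate -12.1 -3.0 -1.2 rot [-1.797e+02 -1.000e-01 -1.691e+02] tq [-2.95 -1.16  0.03]
```

Call:
servo_tool --plan '[[0,[0.02,0.1,0],[-0.2,0,0]],[0,[0.02,0,0],[-0.1,0,0]],[0,[0.02,-0.1,0],[0,0,0]],[0,[0.02,-0.1,0],[0,0,0]]]'

```text
time_s: 17.27
tool_pos: [0.4852, -0.0297, 0.0775]
tool_rot: [-179.4, 0.0, -169.3]
force: [4.4, -4.6, -1.6]
grip_width: 0.0177
```

Run:
```python
from h import *
plate()
```

```text
plate xy mm 170.1 21.4 z 77.5 F plate -5.4 -3.3 -1.6 rot [-179.4    0.  -169.3] tq [-1.24 -1.19 -0.03]
```

Call:
servo_tool --plan '[[0,[-0.05,0,0],[-0.2,0,-0.2]],[0,[-0.05,-0.05,0],[-0.2,0,0]],[0,[-0.05,-0.05,0],[0,0,0]]]'

```text
time_s: 17.52
tool_pos: [0.4866, -0.0324, 0.0771]
tool_rot: [-179.7, -0.0, -169.2]
force: [1.8, -1.9, -0.2]
grip_width: 0.0173
```

Run:
```python
from h import *
plate()
```

```text
plate xy mm 167.2 20.6 z 77.1 F plate -2.2 -1.4 -0.2 rot [-179.7   -0.  -169.2] tq [-0.42 -0.37  0.  ]
```

Call:
servo_tool --plan '[[0,[0,-0.15,0],[0,0,-0.3]],[0,[0,-0.15,0],[-0.2,0,-0.3]],[0,[0,-0.1,0],[0,0,0]],[0,[0,0,0],[0,0,0]],[0,[0,0,0],[0,0,0]]]'

```text
time_s: 17.93
tool_pos: [0.4857, -0.0336, 0.0762]
tool_rot: [179.8, -0.2, -168.5]
force: [1.6, -1.8, -0.6]
grip_width: 0.0178
```

Run:
```python
from h import *
plate()
t,R,o=pose();w=save('wrist','w8');np.save('pics/w8p.npy',np.c_[R,t])
h=cv2.cvtColor(w['image'],cv2.COLOR_BGR2HSV)
m=((h[...,0]<8)|(h[...,0]>172))&(h[...,1]>120)&(h[...,2]>60);m[:160]=0;m[225:]=0;m[:,:215]=0;m[:,295:]=0
ys,xs=np.nonzero(m);print(xs.min(),xs.max(),ys.min(),ys.max())
top=wpt(w,(xs.min()+xs.max())/2,ys.min(),.04,t,R)-piv
print('eye est',top@ux*1e3,top@uy*1e3-11.5)
```

```text
plate xy mm 166.3 21.8 z 76.2 F plate -2.1 -1.2 -0.6 rot [ 179.8   -0.2 -168.5] tq [-0.46 -0.46  0.03]
241 271 195 215
eye est 162.72674863230858 20.043918061847712
```

Call:
servo_tool --plan '[[0,[-0.1,-0.3,0],[0,0,0]],[0,[-0.1,-0.2,0],[0,0,0]],[0,[0,0,0],[0,0,0]],[0,[0,0,0],[0,0,0]]]'

```text
time_s: 18.32
tool_pos: [0.4862, -0.0363, 0.0751]
tool_rot: [179.6, -0.5, -168.4]
force: [0.1, 0.7, -1.3]
grip_width: 0.0178
```

Run:
```python
from h import *
plate()
t,R,o=pose();w=save('wrist','w9');np.save('pics/w9p.npy',np.c_[R,t])
h=cv2.cvtColor(w['image'],cv2.COLOR_BGR2HSV)
m=((h[...,0]<8)|(h[...,0]>172))&(h[...,1]>120)&(h[...,2]>60);m[:160]=0;m[225:]=0;m[:,:215]=0;m[:,295:]=0
ys,xs=np.nonzero(m);print(xs.min(),xs.max(),ys.min(),ys.max())
top=wpt(w,(xs.min()+xs.max())/2,ys.min(),.04,t,R)-piv
print('eye est',top@ux*1e3,top@uy*1e3-11.5)
```

```text
plate xy mm 163.5 21.8 z 75.1 F plate 0.7 -0.2 -1.3 rot [ 179.6   -0.5 -168.4] tq [-0.03 -0.01  0.  ]
245 275 196 212
eye est 162.8853523122029 19.82164951926378
```

Call:
servo_tool --plan '[[0,[-0.17,-0.05,0],[0.4,-0.5,0]],[0,[0,0,0],[0,0,0]],[0,[0,0,-0.2],[0,0,0]],[0,[0,0,-0.3],[0,0,0]],[0,[0,0,-0.3],[0,0,0]],[0,[0,0,0],[0,0,0]]]'

```text
time_s: 18.87
tool_pos: [0.4873, -0.0357, 0.0834]
tool_rot: [179.9, -0.1, -168.4]
force: [0.3, -0.3, -0.9]
grip_width: 0.0176
```

Run:
```python
from h import *
plate()
```

```text
plate xy mm 163.9 20.6 z 83.4 F plate -0.4 -0.3 -0.9 rot [ 1.799e+02 -1.000e-01 -1.684e+02] tq [0.04 0.   0.05]
```

Free so far. I'll lift clear.

Call:
servo_tool --plan '[[0,[0,0,-0.3],[0,0,0]],[0,[0,0,-0.3],[0,0,0]],[0,[0,0,-0.3],[0,0,0]],[0,[0,0,-0.3],[0,0,0]],[0,[0,0,-0.3],[0,0,0]],[0,[0,0,0],[0,0,0]]]'

```text
time_s: 19.37
tool_pos: [0.4878, -0.0358, 0.1008]
tool_rot: [179.9, 0.0, -168.4]
force: [-0.5, -0.8, -0.1]
grip_width: 0.0174
```

Call:
servo_tool --plan '[[0,[0,0,-1],[0,0,0]],[0,[0,0,-2],[0,0,0]],[0,[0,0,-2.5],[0,0,0]],[0,[0,0,-2.5],[0,0,0]],[0,[0,0,-2],[0,0,0]],[0,[0,0,0],[0,0,0]]]'

```text
time_s: 19.87
tool_pos: [0.4861, -0.0364, 0.2065]
tool_rot: [180.0, -0.2, -168.5]
force: [1.3, 0.5, -0.8]
grip_width: 0.0179
```

Run:
```python
from h import *
plate()
togo([.5206,.2845,.2],164.5)
t,R,o=pose();w=save('wrist','w10');np.save('pics/w10p.npy',np.c_[R,t]);a=save('scene','s10');b=save('side','d10')
tip=t+R@np.array([0,0,.0534]);g=t-R@np.array([0,0,.0186])
print('exp tip px',proj(a,tip),proj(b,tip),'grip',proj(a,g),proj(b,g))
A=cv2.resize(a['image'][200:260,250:310],None,fx=6,fy=6,interpolation=cv2.INTER_CUBIC)
x,y=proj(b,tip).astype(int)
B=cv2.resize(b['image'][y-40:y+40,x-30:x+30],None,fx=4.5,fy=4.5,interpolation=cv2.INTER_CUBIC);print('B origin',x-30,y-40)
W=cv2.resize(w['image'][130:245,140:380],None,fx=2,fy=2,interpolation=cv2.INTER_CUBIC)
V=np.zeros((600,640,3),np.uint8);V[:360,:360]=A;V[:360,360:630]=B;V[365:595,:480]=W
cv2.imwrite('pics/zJ.png',V)
```

```text
plate xy mm 163.4 22.0 z 206.5 F plate 0.2 -1.4 -0.8 rot [ 180.    -0.2 -168.5] tq [ 0.09 -0.03  0.  ]
shift cm (tool) [-9.8  30.76  0.64]
turn deg (tool) [-1.000e-02 -2.100e-01  2.703e+01]
exp tip px [273.83415362 208.35273127] [195.25242726 195.51484612] grip [274.70583287 189.41814136] [192.70771069 171.22468369]
B origin 165 155
```

View pics/zJ.png

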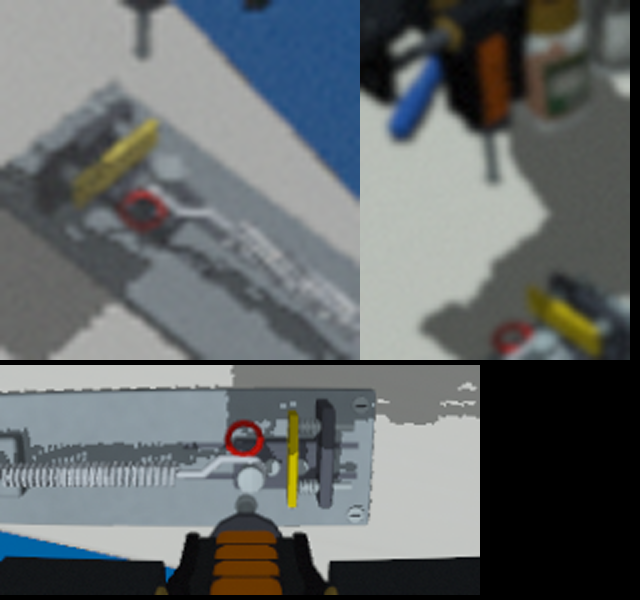

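The hook is home: the spring is straight and stretched, with the eye beside the post. The puller is still upright in the grip, with the tip at scene (273.8,209.2) against an expected (273.8,208.4). Now back to the stand.

Call:
servo_tool --plan '[[0,[-0.5,1.5,0],[0,0,0]],[0,[-0.9,3,0],[0,0,0]],[0,[-1,3.2,0],[0,0,0]],[0,[-1,3.2,0],[0,0,0]],[0,[-1,3.2,0],[0,0,0]],[0,[-1,3.2,0],[0,0,0]],[0,[-1,3.2,0],[0,0,0]],[0,[-1,3.2,0],[0,0,0]],[0,[-1,3,0],[0,0,0]],[0,[-0.5,1.5,0],[0,0,0]],[0,[0,0,0],[0,0,5]],[0,[0,0,0],[0,0,6]],[0,[0,0,0],[0,0,6]],[0,[0,0,0],[0,0,6]],[0,[0,0,0],[0,0,4]],[0,[0,0,0],[0,0,0]],[0,[0,0,0],[0,0,0]]]'

```text
time_s: 21.43
tool_pos: [0.5005, 0.2596, 0.1674]
tool_rot: [-177.5, -2.7, 162.8]
force: [-0.2, 0.4, -0.7]
grip_width: 0.0172
```

Run:
```python
from h import *
togo([.5206,.2845,.15],164.5)
print(pose()[0])
```

```text
shift cm (tool) [-1.26  3.05  1.55]
turn deg (tool) [-2.45 -2.7  -1.68]
[0.50045724 0.25958703 0.16742324]
```

Call:
servo_tool --plan '[[0,[0,0,-0.3],[-2.4,-2.7,-1.7]],[0,[-0.6,1.5,0],[0,0,0]],[0,[-0.6,1.5,0],[0,0,0]],[0,[0,0,0],[0,0,0]],[0,[0,0,0],[0,0,0]]]'

```text
time_s: 21.85
tool_pos: [0.5167, 0.2794, 0.1643]
tool_rot: [-179.4, -0.4, 164.9]
force: [0.1, -0.8, -0.9]
grip_width: 0.0175
```

Run:
```python
from h import *
togo([.5206,.2845,.13],164.5)
```

```text
shift cm (tool) [-0.26  0.63  3.42]
turn deg (tool) [-0.58 -0.35  0.41]
```

Call:
servo_tool --plan '[[0,[-0.3,0.6,0.5],[-0.6,-0.4,0.4]],[0,[0,0,1],[0,0,0]],[0,[0,0,1],[0,0,0]],[0,[0,0,0.6],[0,0,0]],[0,[0,0,0],[0,0,0]],[0,[0,0,0],[0,0,0]]]'

```text
time_s: 22.35
tool_pos: [0.5202, 0.2813, 0.1281]
tool_rot: [-179.9, -0.0, 164.5]
force: [0.7, 0.7, -1.1]
grip_width: 0.0173
```

Run:
```python
from h import *
togo([.5206,.2845,.112],164.5)
print(pose()[2]['force'])
```

```text
shift cm (tool) [0.04 0.33 1.61]
turn deg (tool) [-0.15 -0.04 -0.04]
[ 0.66791643  0.65167503 -1.10107062]
```

Call:
servo_tool --plan '[[0,[0.05,0.35,0.3],[0,0,0]],[0,[0,0,0.5],[0,0,0]],[0,[0,0,0.5],[0,0,0]],[0,[0,0,0],[0,0,0]],[0,[0,0,0],[0,0,0]]]'

```text
time_s: 22.77
tool_pos: [0.5208, 0.2852, 0.114]
tool_rot: [-179.9, -0.0, 164.5]
force: [-0.1, -0.2, -0.6]
grip_width: 0.0177
```

Run:
```python
from h import *
togo([.5206,.2845,.067],164.5)
print(pose()[2]['force'])
```

```text
shift cm (tool) [ 0.   -0.06  4.7 ]
turn deg (tool) [-0.12 -0.02 -0.03]
[-0.0729201  -0.21114108 -0.60697792]
```

Aligned to within 0.6 mm. I'll lower into the bore.

Call:
servo_tool --plan '[[0,[0,-0.06,0.4],[0,0,0]],[0,[0,0,0.5],[0,0,0]],[0,[0,0,0.5],[0,0,0]],[0,[0,0,0.5],[0,0,0]],[0,[0,0,0.5],[0,0,0]],[0,[0,0,0],[0,0,0]]]'

```text
time_s: 23.27
tool_pos: [0.5209, 0.2846, 0.088]
tool_rot: [-179.9, 0.0, 164.5]
force: [-0.2, 0.2, -1.2]
grip_width: 0.0177
```

Run:
```python
from h import *
togo([.5206,.2845,.066],164.5)
print(pose()[2]['force'])
```

```text
shift cm (tool) [ 0.02 -0.02  2.2 ]
turn deg (tool) [-0.08  0.01 -0.02]
[-0.15804965  0.15028069 -1.20624019]
```

Call:
servo_tool --plan '[[0,[0,0,0.5],[0,0,0]],[0,[0,0,0.5],[0,0,0]],[0,[0,0,0.5],[0,0,0]],[0,[0,0,0.25],[0,0,0]],[0,[0,0,0.1],[0,0,0]],[0,[0,0,0],[0,0,0]]]'

```text
time_s: 23.77
tool_pos: [0.5206, 0.2844, 0.0667]
tool_rot: [-179.9, -0.0, 164.5]
force: [-0.3, -0.9, -1.2]
grip_width: 0.018
```

Run:
```python
from h import *
togo([.5206,.2845,.0654],164.5)
print(pose()[2]['force'])
```

```text
shift cm (tool) [0.   0.01 0.13]
turn deg (tool) [-0.13 -0.02 -0.03]
[-0.26037435 -0.85839556 -1.23225802]
```

Call:
servo_tool --plan '[[0,[0,0,0.15],[0,0,0]],[0,[0,0,0],[0,0,0]],[0,[0,0,0],[0,0,0]]]' --force 10

```text
time_s: 24.02
tool_pos: [0.5212, 0.2847, 0.0658]
tool_rot: [-179.9, 0.0, 164.5]
force: [0.2, -0.0, -1.0]
grip_width: 0.0178
```

Call:
servo_tool --plan '[[0.35,[0,0,0],[0,0,0]],[0.5,[0,0,0],[0,0,0]],[0.7,[0,0,0],[0,0,0]],[1,[0,0,0],[0,0,0]],[1,[0,0,0],[0,0,0]],[1,[0,0,0],[0,0,0]],[1,[0,0,0],[0,0,0]],[1,[0,0,0],[0,0,0]]]'

```text
time_s: 24.68
tool_pos: [0.5223, 0.2854, 0.0674]
tool_rot: [179.9, 0.1, 164.5]
force: [0.3, 0.5, -0.3]
grip_width: 0.0633
```

Call:
servo_tool --plan '[[1,[0,0,0],[0,0,0]],[1,[0,0,0],[0,0,0]],[1,[0,0,0],[0,0,0]],[1,[0,0,-0.5],[0,0,0]],[1,[0,0,-1.5],[0,0,0]],[1,[0,0,-2],[0,0,0]],[1,[0,0,-2.5],[0,0,0]],[1,[0,0,-2.5],[0,0,0]],[1,[0,0,-2.5],[0,0,0]],[1,[2,0,-2],[0,0,0]],[1,[2,0,0],[0,0,0]],[1,[2,0,0],[0,0,0]],[1,[0,0,0],[0,0,0]]]'

```text
time_s: 25.77
tool_pos: [0.4631, 0.3004, 0.2116]
tool_rot: [179.9, 0.2, 164.2]
force: [-0.8, 0.0, -0.1]
grip_width: 0.0871
```

Run:
```python
from h import *
np.set_printoptions(precision=4,suppress=True)
print(pose()[0],pose()[2]['grip_width'],pose()[2]['force'])
a=save('scene','s11');b=save('side','d11')
A=cv2.resize(a['image'][130:260,200:330],None,fx=3,fy=3,interpolation=cv2.INTER_CUBIC)
B=cv2.resize(b['image'][150:280,195:325],None,fx=3,fy=3,interpolation=cv2.INTER_CUBIC)
cv2.imwrite('pics/zK.png',np.hstack([A,B]))
```

```text
[0.4631 0.3004 0.2116] 0.08712939036384854 [-0.76    0.0408 -0.0615]
```

The viewer limit is reached, so I'll check numerically.

Run:
```python
from h import *
np.set_printoptions(precision=4,suppress=True)
def blob(c,box,hlo):
    h=cv2.cvtColor(c['image'],cv2.COLOR_BGR2HSV);H,S,V=h[...,0].astype(int),h[...,1],h[...,2]
    m=(((H<16)&(S>150)&(V>100)) if hlo else (((H<8)|(H>172))&(S>90)&(V>50)))
    x0,x1,y0,y1=box;k=np.zeros(m.shape,bool);k[y0:y1,x0:x1]=m[y0:y1,x0:x1];ys,xs=np.nonzero(k)
    return len(xs),(xs.min(),xs.max(),ys.min(),ys.max()),(xs.mean(),ys.mean())
b0,b1=load('d0'),load('d11');a1=load('s11');a0=load('s0')
print('handle side before/after',blob(b0,(285,330,155,215),1),blob(b1,(285,330,155,215),1))
try: print('handle scene',blob(a0,(205,245,135,185),1),blob(a1,(205,245,135,185),1))
except Exception as e: print(e)
# image change in stand region, side view
print('mean diff side stand',np.abs(b1['image'][160:210,290:322].astype(int)-b0['image'][160:210,290:322]).mean())
e1=blob(a1,(255,300,225,265),0);e2=blob(b1,(165,225,205,250),0);print(e1,e2)
p=tri(a1,((e1[1][0]+e1[1][1])/2,(e1[1][2]+e1[1][3])/2),b1,((e2[1][0]+e2[1][1])/2,(e2[1][2]+e2[1][3])/2))
d=p[0]-piv;print('eye',p,d@ux*1e3,d@uy*1e3)
```

```text
handle side before/after (77, (np.int64(304), np.int64(310), np.int64(166), np.int64(182)), (np.float64(307.12987012987014), np.float64(172.7792207792208))) (94, (np.int64(304), np.int64(311), np.int64(166), np.int64(183)), (np.float64(307.6595744680851), np.float64(173.03191489361703)))
handle scene (11, (np.int64(221), np.int64(224), np.int64(147), np.int64(149)), (np.float64(222.54545454545453), np.float64(148.0909090909091))) (14, (np.int64(221), np.int64(224), np.int64(146), np.int64(149)), (np.float64(222.5), np.float64(147.71428571428572)))
mean diff side stand 13.775
(26, (np.int64(270), np.int64(277), np.int64(232), np.int64(237)), (np.float64(273.2307692307692), np.float64(234.73076923076923))) (14, (np.int64(195), np.int64(202), np.int64(227), np.int64(232)), (np.float64(197.85714285714286), np.float64(229.35714285714286)))
eye (array([ 0.4871, -0.0382,  0.0432]), np.float64(0.00021598165008317757)) 161.45791239729382 21.334265313877992
```

Run:
```python
from cell import env
print(env.sign_off(), env.get_obs()['time_s'])
```

```text
the job is handed in; nothing more can be done
the job is handed in; nothing more can be done
```

The hook is home on the anchor post and the puller is back upright in its stand. I handed the job in at about 26 s on the robot's clock.

**What I did**
- **Stretch:** I gripped the puller by its handle, set its tip in the red eye and stretched the spring until I felt the bumper. The force rose about 2.5 N at the touch.
- **Hooking:** I swept the hook to the plate's −y with that light touch held. The bumper push was at most about 1 mm, estimated from the force; I had no direct reading of its travel.
- **Sideways force:** It rose by about 3 N at one point in the sweep and went away when I paused. I took it for friction rather than the hook forcing against the post.
- **Release:** I let the hook back until the pull passed to the post, lifted the tip out of the eye without contact, and put the puller back.

**Last checks**
- **Hook:** A picture taken after lifting showed the spring straight and stretched, with the eye beside the post. The post's head hides the bow itself. When I backed the tip off, the wrist force fell to about zero and the eye stayed put. The wrist camera placed the eye 162.9 mm from the pivot.
- **Eye position:** The final check with the fixed cameras gave 161.5 mm, against about 163 mm expected. That is within their one-pixel accuracy.
- **Puller:** The handle is within about 1 pixel of where it started in both camera views. The gripper is open and clear of everything.
- **Not seen:** My last close-up was refused because the 12-picture limit was reached, so these final checks are numbers only. I did not check the jars and the dropper bottle again at the end.

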